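# Close the storage jar snugly in the jar holder

## Task

The lid of the blue square jar is only resting loosely on its neck. Set the jar fully down in the grey jar holder so that it cannot turn and let go of it, then press the lid straight down home on its neck, and then screw it clockwise (seen from above) until it is snug: stop when the seal clearly resists, do not overtighten it. Leave the jar in the holder, and do not disturb the grey-topped shaker, the small tin or the black-capped spice jar near the work.

Things in the scene. Friction and masses are not known exactly. Their poses are not given: they have to be found in the camera images.
- jar: loose dark blue square jar, 62 x 62 mm, straight sides 90 mm high, 0.45 kg with lid (0.3 to 0.6); origin at the centre of its underside, z up. On its -x side: a white label panel and, on the upper edge, a short white index mark. Twisting the lid would spin it outside the holder. To carry it, grip two flat sides from above within 25 mm of their top, so that the palm does not push the lid.
- lid_top (a point): centre of the top of the white ribbed round lid, 54 mm diameter, 22 mm high: 119 mm above the jar's underside when loose, 113 mm when pressed home. The lid cannot come off. A red line runs from its centre to the rim and down its side; it comes round to the jar's white index mark when the lid is snug. Grip it across its diameter with 60 N or more to turn it.
- lid_press (a joint): how far the lid is pressed down on its neck, m: 0 = loose and proud, 0.006 = home. Moves under about 7 N of push and stays where it is left.
- lid_turn (a joint): how far the lid is run down its thread, rad, growing clockwise from above; starts at 0 to 0.7, ends at 2.0 where the seal touches. Turns lightly, at about 0.15 N m, and stays where it is left.
- lid_seal (a joint): how far the lid is wound on against its seal after the thread's end, rad clockwise: 0 until lid_turn is 2.0, then needs 0.5 N m, rising 1.8 N m per rad (held still, the arm feels about 0.15 N m plus that rise). Snug from 0.10 (0.68 N m turning; red line at the index mark at 0.20), overtightened beyond 0.42 (1.25 N m). Let go, it stays; from beyond 0.28 it springs back to 0.28.
- jar_holder: grey plastic jar holder, fixed to the worktop: square pocket 67 x 67 mm, whose walls rise 26 mm above the pocket floor, with outward flared lips up to 38 mm above the floor; foot 116 mm across. Origin at the centre of its underside; the pocket's sides lie along its x and y axes. The jar may stand in it in any of the four quarter turns.
- holder_floor (a point): centre of the pocket floor, 10 mm above the worktop; the jar's underside stands here.
- shaker: bystander: small white shaker with a grey top, 44 mm diameter, 90 mm high; origin at the centre of its underside
- tin: bystander: pale green tin, 58 mm diameter, 72 mm high; origin at the centre of its underside
- black_cap_jar: bystander: round spice jar with black cap, 41 mm diameter, 105 mm high; origin at the centre of its underside
Not all that is in view belongs to the job. Leave any green look-alike of the jar alone.

How it is judged:
On the way, in this order (a step that is already met when the one before it is completed fails the run):
1. the jar stands upright on the floor of the holder's pocket, let go (horizontal distance between jar and holder_floor below 0.008 m and z of jar in the frame of holder_floor below 0.004 m and angle between jar's own z axis and vertical below 0.08 rad and contact force between the fingers and jar below 0.2 N), for 0.2 s.
2. the lid is pressed home (4.5 mm or more of its 6 mm) (value of joint lid_press above 0.0045 m), for 0.1 s.
3. the lid is run down its thread and snug: seal wound on by 0.1 rad or more (value of joint lid_turn above 1.95 rad and value of joint lid_seal above 0.1 rad), for 0.1 s.
At the end, for the whole second after the job is handed in: The jar stands upright and still on the floor of the holder's pocket (within 8 mm of its centre, 4 mm of its floor, 0.08 rad of upright), the lid pressed home (at least 4.5 of 6 mm), run down its thread (past 1.95 rad) and snug, its seal wound on by 0.10 to 0.42 rad (all of step 3 and horizontal distance between jar and holder_floor below 0.008 m and z of jar in the frame of holder_floor below 0.004 m and angle between jar's own z axis and vertical below 0.08 rad and linear speed of jar below 0.02 m/s and value of joint lid_press above 0.0045 m and value of joint lid_seal below 0.42 rad); the robot touches nothing.
It fails at once if the lid is overtightened (seal wound on beyond 0.42 rad) (value of joint lid_seal above 0.42 rad).
It fails at once if the lid is screwed on past 1.0 rad while it is not pressed home (crossed thread) (value of joint lid_turn above 1 rad and value of joint lid_press below 0.003 m).
It fails at once if the shaker, the tin or the spice jar is moved more than 30 mm or knocked over (distance of any of shaker, tin, black_cap_jar from where it was at the start of the episode above 0.03 m or angle between any of shaker, tin, black_cap_jar's own z axis and vertical above 0.5 rad).
It also fails if it takes over 69 s, if anything falls off the work surface, if the arm or the gripper's body presses on something with over 40 N, if the wrist force passes 120 N, or if a joint passes its speed limit or range.

## Robot

A 7-joint arm with a two-finger parallel gripper is mounted at the origin on a cart in front of the work surface, level with it; the furniture and walls round the work are solid. World frame = base frame: x ahead of the robot, y to its left, z up, the work surface at z = 0. Lengths are in m, angles in rad, forces in N, time in s.
With the tool pointing down it reaches from about 0.425 to 0.925 m from the base axis. Payload 6.8 kg.
Tool frame: the origin (TCP) lies at the very end of the fingers, on their centre line; the grasp point (between the pads) lies 19 mm behind it; z points along the fingers, y is the line along which they close (so a half turn about z gives the same grasp; the last joint's range is limited). The gripper opens to 85 mm and grips with 20 to 120 N. Pads are 22 mm wide; open, the fingers measure 114 mm over their backs; the gripper's body (76 mm by 85 mm) begins 54 mm behind the grasp point. The pads swing forward as they close: fully open they stand 13 mm farther back than shut.
Start: joints at [1.009, 0.477, 0.022, 1.555, -0.011, 1.109, -0.083], TCP at [0.296, -0.607, 0.231] pointing down, gripper open.
Joint ranges: [-2.96, 2.96], [-0.34, 2.1], [-1.41, 1.46], [0.24, 2.44], [-1.37, 4.51], [0.17, 1.92], [-2.96, 2.96]. Speed limits (rad/s): [2.39, 2.39, 3.14, 3.14, 3.14, 3.14, 3.14].

## Interface

Orientations are given as a rotation vector (axis times angle).
In Python, from bench import r gives the robot as it stands.
- The arm moves only by the shell command python3 -m jog 'ROWS' [FORCE]. ROWS is JSON, a list of rows, each an object of numbers: "fingers": the finger opening in m, from 0 to 0.0854; "x", "y", "z": the shift along the tool's x, y, z in m; "rx", "ry", "rz": the turn, a rotation vector about the tool's x, y, z in degrees. In form: [{"fingers": .., "x": .., "y": .., "z": .., "rx": .., "ry": .., "rz": ..}, ...]. A call has 1 to 8 rows; each row shifts and turns the commanded pose from where the row before left it, along the tool's axes as they then stand; what a row does not reach is not made up. A row lasts 1/8 s, in which the tool goes at most 62.5 mm and 10.7 degrees, less where a joint would pass 70% of its speed; a pose out of reach is approached as far as the arm can. A call is refused whole if a number of a shift passes 0.0625 or a number of a turn 10.7, either way. A call with a gripper value outside its range is refused whole. The fingers move at their own pace and stop on an object; FORCE is the grip in N (left out, the last holds). Time passes only in rows, so rows that do not move let the fingers close. It gives the time, the measured TCP pose, the force, the opening and the grip force at its end, in the units of the state.
- r.get_obs(): the state, without advancing time (a new reading comes with each control period).
- r.grab_frame(name): name is "scene" or "side" or "wrist"; returns (picture, depth): 420x560x3 uint8, red, green, blue; 420x560 float32, m along the optical axis (not along the pixel's ray), 0 where there is no reading.
- r.get_calibration(name): a dict with "mtx" (3x3 intrinsics, pixels), "dist" ([k1, k2, p1, p2, k3] as OpenCV has them; the pictures are not rectified), "extrinsics" (4x4, takes a point from camera to world coordinates). Camera axes: x right, y down, z forward; pixel columns grow to the right and rows downward; lengths in m; the calibration is good to about 2 mm. A picture is of the moment at which its call begins: read the wrist's pose just before it. get_calibration takes no time and is no camera call; for the wrist camera it gives the pose at the moment of the call.
- r.hand_in(): hands the job in; it is judged then, once.
Trained networks look in the newest picture that a camera, given by its name, has taken for a name from the list of things; names that differ only in an ending like _2 or _b are one class to them, and where a whole thing is asked for, a point or a joint stands for the part that bears it (a point fixed in the world has none). Each returns a list of dicts, best first, with "score" (0 to 1); they miss things now and then, are a little off and sometimes report something else, mostly with a low value. They report only what shows in the picture. A call takes as long as a camera call. They do not tell look-alikes from the thing itself.
- r.search_frame(target, camera): "xyz" ([x, y, z] in m, in world coordinates, good to about 4 mm: the middle of the surface that is visible of it).
- r.landmark_of(target, camera): "xyz" ([x, y, z] in m, in world coordinates, good to about 4 mm: a listed point, or the origin of a listed thing).
The state is a dict: "clock": time; "joints": joint angles; "qvel": joint speeds; "tau": joint torques, N m; "tcp_pos": TCP position; "orientation": TCP orientation; "contact_force": force on the tool from outside, world axes, zero at the start; "moment": the same for the moment, N m; "grip_width": finger opening in m; "gripper_force": force on a finger pad.
Only numpy, scipy, OpenCV 4.12 (cv2) and the standard library are available. Lean on these libraries where they do the work, as an engineer would, in place of code of your own. Each camera call takes 0.05 s, during which the arm holds its last target. There are 200 camera calls.

## Working session

There is one attempt and no reset: what is moved stays moved. The work goes in short steps, Python scripts to look and compute and a shell command to move; the robot and the scene stay as the last step left them, time stands still between calls to the robot, and variables do not carry over. Pictures are saved under pics/ and viewed, at most 10 in all, crops included, and the job is handed in when it is done.

```bash
mkdir -p pics; ls; cat > h.py <<'E'
from bench import r
import numpy as np, cv2
from scipy.spatial.transform import Rotation as R
def snap(cam,name,scale=1,crop=None):
    p,d=r.grab_frame(cam); q=p[:,:,::-1]
    if crop: a,b,c,e=crop; q=q[b:e,a:c]
    cv2.imwrite('pics/'+name,cv2.resize(np.ascontiguousarray(q),None,fx=scale,fy=scale)); return p,d
def world(cam,d,uv):
    k=r.get_calibration(cam); uv=np.array(uv,float).reshape(-1,2)
    n=cv2.undistortPoints(uv[:,None],k['mtx'],np.array(k['dist'],float))[:,0]
    z=np.array([d[int(v),int(u)] for u,v in uv])
    P=np.c_[n*z[:,None],z,np.ones(len(z))]
    return (P@np.array(k['extrinsics']).T)[:,:3]
def pix(cam,X):
    k=r.get_calibration(cam);E=np.linalg.inv(np.array(k['extrinsics']))
    return cv2.projectPoints(np.array(X,float).reshape(-1,1,3),cv2.Rodrigues(E[:3,:3])[0],E[:3,3],np.array(k['mtx']),np.array(k['dist'],float))[0][:,0]
E
python3 - <<'E'
from h import *
p1,d1=snap('scene','s1.png')
for c in ['scene','side']:
    if c=='side': p2,d2=snap('side','d1.png')
    for t in ['jar','lid_top','jar_holder','holder_floor','shaker','tin','black_cap_jar']:
        for o in r.landmark_of(t,c)[:3]: print(c,t,np.round(o['xyz'],3),round(o['score'],2),pix(c,o['xyz']).round())
a=cv2.imread('pics/s1.png');b=cv2.imread('pics/d1.png')
cv2.imwrite('pics/both.png',cv2.resize(np.vstack([a,b]),None,fx=.71,fy=.71))
np.savez('d1.npz',p1=p1,d1=d1,p2=p2,d2=d2)
o=r.get_obs();print(o['clock'],o['tcp_pos'],o['orientation'])
E
```

```text
pics
scene jar [ 0.34  -0.087 -0.   ] 0.94 [[307. 278.]]
scene jar [ 0.526  0.165 -0.   ] 0.65 [[307. 218.]]
scene jar [0.183 0.311 0.001] 0.38 [[178. 228.]]
scene lid_top [ 0.343 -0.09   0.116] 0.94 [[311. 235.]]
scene lid_top [0.526 0.16  0.119] 0.58 [[310. 181.]]
scene jar_holder [ 0.543 -0.13  -0.   ] 0.72 [[381. 261.]]
scene holder_floor [ 0.543 -0.131  0.01 ] 0.67 [[382. 258.]]
scene shaker [ 0.422  0.048 -0.   ] 0.8 [[302. 245.]]
scene shaker [ 0.659  0.249 -0.001] 0.32 [[325. 198.]]
scene tin [0.652 0.078 0.   ] 0.72 [[359. 219.]]
scene black_cap_jar [ 0.663  0.249 -0.   ] 0.69 [[326. 197.]]
scene black_cap_jar [0.526 0.16  0.121] 0.5 [[310. 181.]]
side jar [0.185 0.312 0.002] 0.98 [[268. 352.]]
side jar [ 0.338 -0.085  0.003] 0.77 [[360. 220.]]
side jar [ 0.526  0.165 -0.   ] 0.69 [[237. 221.]]
side lid_top [0.184 0.312 0.12 ] 0.83 [[267. 320.]]
side lid_top [0.526 0.164 0.12 ] 0.8 [[234. 185.]]
side lid_top [ 0.341 -0.086  0.122] 0.7 [[366. 184.]]
side jar_holder [ 0.54  -0.132 -0.   ] 0.76 [[321. 175.]]
side holder_floor [ 0.544 -0.134  0.01 ] 0.85 [[321. 171.]]
side holder_floor [ 0.65   0.077 -0.   ] 0.6 [[240. 183.]]
side shaker [ 0.421  0.049 -0.003] 0.87 [[298. 226.]]
side tin [0.652 0.078 0.   ] 0.96 [[240. 183.]]
side black_cap_jar [ 0.667  0.25  -0.001] 0.72 [[182. 204.]]
0.8 [ 0.29595107 -0.6066735   0.23131386] [-3.06107013e+00 -7.06707798e-01 -1.22220461e-04]
```

View pics/s1.png

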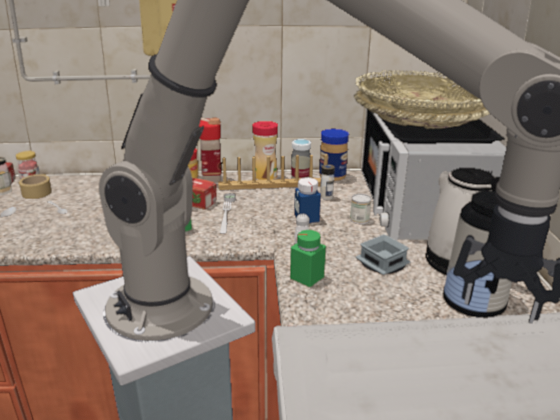

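View pics/d1.png

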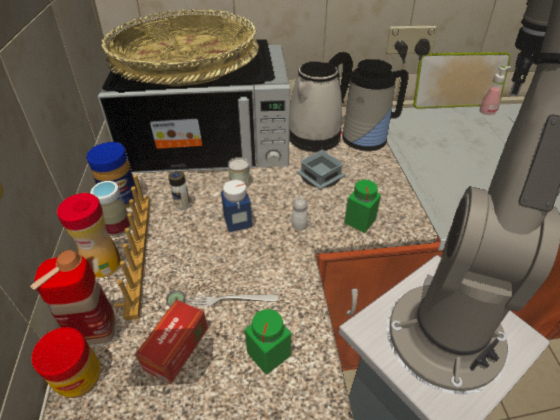

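The side view shows two green look-alikes at (268,340) and (363,205), and the blue jar with white lid and label at (236,207). Blue fits the description. Next is an enlarged crop, plus the yaws of the jar and the holder.

```bash
python3 - <<'E'
from h import *
z=np.load('d1.npz')
p=z['p2']; d=z['d2']
c=p[140:240,160:400,::-1]; cv2.imwrite('pics/c1.png',cv2.resize(np.ascontiguousarray(c),None,fx=3.3,fy=3.3,interpolation=cv2.INTER_CUBIC))
for cam,p,d in (('scene',z['p1'],z['d1']),('side',z['p2'],z['d2'])):
    v,u=np.nonzero(d>0); W=world(cam,d,np.c_[u,v]); 
    m=(np.hypot(W[:,0]-.526,W[:,1]-.163)<.06)&(W[:,2]>.015)&(W[:,2]<.085)
    J=W[m]; rect=cv2.minAreaRect(J[:,:2].astype(np.float32)*1000); print(cam,'jar',m.sum(),rect)
    m=(np.hypot(W[:,0]-.543,W[:,1]+.131)<.09)&(W[:,2]>.008)&(W[:,2]<.06)
    print('holder',m.sum(),cv2.minAreaRect(W[m][:,:2].astype(np.float32)*1000))
    m&=W[:,2]>.03
    print('lips',m.sum(),cv2.minAreaRect(W[m][:,:2].astype(np.float32)*1000), np.unique(W[m][:,2].round(3))[-3:])
    m=(np.hypot(W[:,0]-.526,W[:,1]-.163)<.04)&(W[:,2]>.1); print('lid',W[m].mean(0),W[m][:,2].max())
E
```

```text
scene jar 534 ((502.95672607421875, 154.4083251953125), (50.38412094116211, 86.866943359375), 26.812274932861328)
holder 1249 ((540.7476806640625, -134.77935791015625), (98.1172866821289, 100.57359313964844), 3.1469080448150635)
lips 611 ((542.5781860351562, -134.59817504882812), (90.65625, 94.13033294677734), 1.4817842245101929) [0.048 0.049 0.05 ]
lid [0.51615843 0.15585342 0.11361066] 0.12159877924279583
side jar 599 ((521.9638061523438, 167.84849548339844), (62.70164489746094, 66.03167724609375), 70.99462127685547)
holder 907 ((541.0430297851562, -127.88302612304688), (98.07244110107422, 96.75234985351562), 0.6061279773712158)
lips 442 ((544.3355102539062, -129.3936767578125), (92.43159484863281, 92.5762939453125), 2.8629956245422363) [0.047 0.048 0.049]
lid [0.51648907 0.17081123 0.11391988] 0.11986660268370952
```

View pics/c1.png

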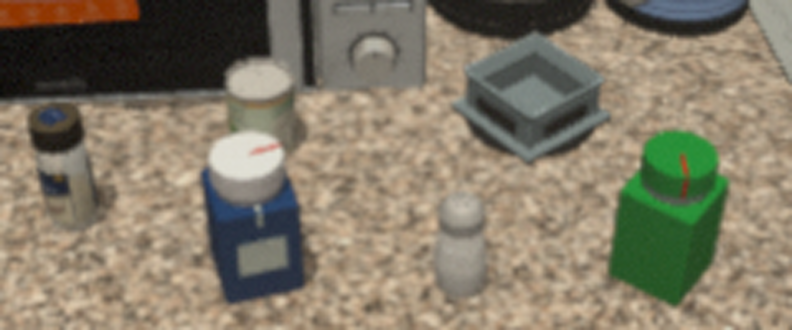

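The crop confirms it: the blue jar with white lid, label and index mark is at (236,207) in the side view, and its red line is about 90° counter-clockwise of the index. Moving above it.

```bash
python3 -m jog '[{"fingers":0.0854,"z":-0.05},{"z":-0.05},{"x":0.034,"y":-0.037},{"x":0.034,"y":-0.037},{"x":0.034,"y":-0.037},{"x":0.034,"y":-0.037},{"x":0.034,"y":-0.037},{"x":0.034,"y":-0.037}]'
```

```text
validation failed for argument at $[0]...
```

```bash
python3 -m jog '[{"x":0.034,"y":-0.037},{"x":0.034,"y":-0.037},{"x":0.034,"y":-0.037},{"x":0.034,"y":-0.037},{"x":0.034,"y":-0.037},{"x":0.034,"y":-0.037},{"x":0.034,"y":-0.037},{}]'
python3 - <<'E'
from h import *
o=r.get_obs();print(o['clock'],o['tcp_pos'].round(3),o['joints'].round(2))
for n,P in dict(holder=[.543,-.131,0.03],jar=[.526,.163,.1]).items(): print(n,pix('wrist',P))
E
```

```text
0.8 [ 0.296 -0.607  0.231] [ 1.01  0.48  0.02  1.56 -0.01  1.11 -0.08]
holder [[ -11.5279288  -192.01559548]]
jar [[1711.15855739 1499.07466242]]validation failed for argument at $[0]...
```

```bash
python3 -m jog '[{"fingers":0.0854,"x":0,"y":0,"z":-0.05,"rx":0,"ry":0,"rz":0},{"fingers":0.0854,"x":0,"y":0,"z":-0.05,"rx":0,"ry":0,"rz":0},{"fingers":0.0854,"x":0.034,"y":-0.037,"z":0,"rx":0,"ry":0,"rz":0},{"fingers":0.0854,"x":0.034,"y":-0.037,"z":0,"rx":0,"ry":0,"rz":0},{"fingers":0.0854,"x":0.034,"y":-0.037,"z":0,"rx":0,"ry":0,"rz":0},{"fingers":0.0854,"x":0.034,"y":-0.037,"z":0,"rx":0,"ry":0,"rz":0},{"fingers":0.0854,"x":0.034,"y":-0.037,"z":0,"rx":0,"ry":0,"rz":0},{"fingers":0.0854,"x":0.034,"y":-0.037,"z":0,"rx":0,"ry":0,"rz":0}]'
python3 - <<'E'
from h import *
o=r.get_obs();print(o['clock'],o['tcp_pos'].round(3),o['joints'].round(2))
for n,P in dict(holder=[.543,-.131,0.03],jar=[.526,.163,.1]).items(): print(n,pix('wrist',P))
E
```

```text
clock: 1.8
tcp_pos: [0.3823, -0.3161, 0.3316]
orientation: [3.06, 0.707, 0.001]
contact_force: [0.2, 0.3, -0.1]
grip_width: 0.0856
gripper_force: 0.0
1.8 [ 0.382 -0.316  0.332] [ 0.69  0.1  -0.13  1.83  0.01  1.21 -0.57]
holder [[206.55400015   1.76858819]]
jar [[ -41.46115187 -105.55537553]]
```

```bash
python3 -m jog '[{"fingers":0.0854,"x":0.045,"y":-0.024,"z":0,"rx":0,"ry":0,"rz":0},{"fingers":0.0854,"x":0.045,"y":-0.024,"z":0,"rx":0,"ry":0,"rz":0},{"fingers":0.0854,"x":0.045,"y":-0.024,"z":0,"rx":0,"ry":0,"rz":0},{"fingers":0.0854,"x":0.045,"y":-0.024,"z":0,"rx":0,"ry":0,"rz":0},{"fingers":0.0854,"x":0,"y":0,"z":0,"rx":0,"ry":0,"rz":0}]'
python3 - <<'E'
from h import *
o=r.get_obs();print(o['clock'],o['tcp_pos'].round(3),o['joints'].round(2))
p,d=snap('wrist','w1.png'); np.savez('w1.npz',p=p,d=d)
for t in ['jar_holder','holder_floor']:
    for q in r.landmark_of(t,'wrist')[:2]: print(t,np.round(q['xyz'],4),q['score'],pix('wrist',q['xyz']))
v,u=np.nonzero(d>0); W=world('wrist',d,np.c_[u,v]); np.save('w1W.npy',W)
m=(np.hypot(W[:,0]-.543,W[:,1]+.131)<.09)&(W[:,2]>.03)&(W[:,2]<.06)
print('lips',m.sum(),cv2.minAreaRect(W[m][:,:2].astype(np.float32)*1000))
m=(np.hypot(W[:,0]-.543,W[:,1]+.131)<.025);print('floor z',np.median(W[m][:,2]))
E
```

```text
clock: 2.42
tcp_pos: [0.5037, -0.148, 0.3314]
orientation: [-3.057, -0.718, -0.002]
contact_force: [-0.2, 0.2, -0.2]
grip_width: 0.0854
gripper_force: 0.0
2.425 [ 0.504 -0.148  0.331] [ 0.43  0.16 -0.3   1.77  0.05  1.22 -0.99]
jar_holder [ 0.5463 -0.1319 -0.0018] 0.55 [[280.91195318 137.25213111]]
holder_floor [ 0.5438 -0.1334  0.0117] 0.93 [[280.55683374 139.07192232]]
lips 2050 ((540.5718994140625, -138.76927185058594), (90.315673828125, 89.99241638183594), 1.3203421831130981)
floor z 0.011220663932038633
```

View pics/w1.png

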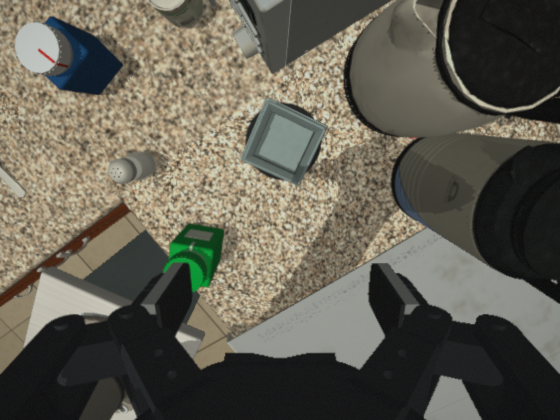

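```bash
python3 - <<'E'
from h import *
W=np.load('w1W.npy')
rr=np.hypot(W[:,0]-.543,W[:,1]+.133)
for lo,hi,R0 in ((.005,.018,.05),(.032,.06,.075),(.02,.06,.075)):
    m=(rr<R0)&(W[:,2]>lo)&(W[:,2]<hi); q=cv2.minAreaRect(W[m][:,:2].astype(np.float32)*1000); print(m.sum(),q,np.median(W[m],0).round(4))
E
python3 -m jog '[{"fingers":0.0854,"x":0.023,"y":-0.042,"z":0,"rx":0,"ry":0,"rz":0},{"fingers":0.0854,"x":0.023,"y":-0.042,"z":0,"rx":0,"ry":0,"rz":0},{"fingers":0.0854,"x":0.023,"y":-0.042,"z":0,"rx":0,"ry":0,"rz":0},{"fingers":0.0854,"x":0.023,"y":-0.042,"z":0,"rx":0,"ry":0,"rz":0},{"fingers":0.0854,"x":0,"y":-0.04,"z":0,"rx":0,"ry":0,"rz":0},{"fingers":0.0854,"x":0,"y":-0.04,"z":0,"rx":0,"ry":0,"rz":0},{"fingers":0.0854,"x":0,"y":0,"z":0,"rx":0,"ry":0,"rz":0}]'
python3 - <<'E'
from h import *
o=r.get_obs();print(o['clock'],o['tcp_pos'].round(3),o['joints'].round(2))
p,d=snap('wrist','w2.png'); np.savez('w2.npz',p=p,d=d)
for t in ['jar','lid_top','shaker']:
    for q in r.landmark_of(t,'wrist')[:2]: print(t,np.round(q['xyz'],4),q['score'],pix('wrist',q['xyz']))
v,u=np.nonzero(d>0); W=world('wrist',d,np.c_[u,v]); np.save('w2W.npy',W)
rr=np.hypot(W[:,0]-.526,W[:,1]-.163)
for lo,hi in ((.01,.085),(.083,.096),(.01,.095),(.108,.13)):
    m=(rr<.06)&(W[:,2]>lo)&(W[:,2]<hi);print(m.sum(),cv2.minAreaRect(W[m][:,:2].astype(np.float32)*1000),np.median(W[m],0).round(4))
E
```

```text
2274 ((549.3682250976562, -127.78591918945312), (86.43450927734375, 89.4593734741211), 1.1550809144973755) [ 0.5422 -0.1364  0.0112]
2035 ((540.5718994140625, -138.76927185058594), (90.315673828125, 89.99241638183594), 1.3203421831130981) [ 0.542  -0.1383  0.0466]
2141 ((540.5718994140625, -138.76927185058594), (90.315673828125, 89.99241638183594), 1.3203421831130981) [ 0.5406 -0.1393  0.0463]
clock: 3.45
tcp_pos: [0.4745, 0.1121, 0.3317]
orientation: [3.06, 0.711, 0.001]
contact_force: [0.5, -0.7, 0.3]
grip_width: 0.0854
gripper_force: 0.0
3.45 [0.474 0.112 0.332] [ 0.11  0.11 -0.51  1.83  0.06  1.21 -1.53]
jar [0.5217 0.1656 0.0028] 0.81 [[259.48334558 126.26652104]]
jar [0.1825 0.3123 0.001 ] 0.67 [[104.12160746 269.72741422]]
lid_top [0.1807 0.3156 0.1177] 0.77 [[ 57.57912568 307.90448093]]
lid_top [ 0.3375 -0.0842  0.1217] 0.75 [[361.33695327 332.08969261]]
shaker [ 0.4204  0.0496 -0.0012] 0.62 [[297.7054994  215.45229412]]
0 ((0.0, 0.0), (0.0, 0.0), 0.0) [nan nan nan]
717 ((525.0802001953125, 161.299560546875), (62.203853607177734, 62.02399444580078), 70.42827606201172) [0.5365 0.1497 0.0905]
717 ((525.0802001953125, 161.299560546875), (62.203853607177734, 62.02399444580078), 70.42827606201172) [0.5365 0.1497 0.0905]
1849 ((524.7289428710938, 160.9844207763672), (54.952720642089844, 53.773258209228516), 25.851421356201172) [0.5254 0.1611 0.1199]
  return _methods._mean(a, axis=axis, dtype=dtype,
  ret = um.true_divide(
```

View pics/w2.png

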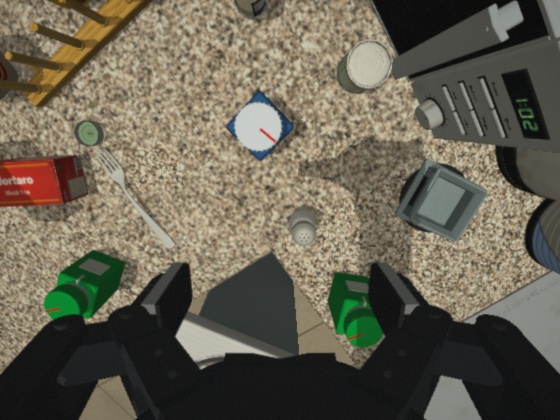

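```bash
python3 -m jog '[{"fingers":0.0854,"x":0,"y":0,"z":0,"rx":0,"ry":0,"rz":8.9},{"fingers":0.0854,"x":0,"y":0,"z":0,"rx":0,"ry":0,"rz":8.9},{"fingers":0.0854,"x":0,"y":0,"z":0,"rx":0,"ry":0,"rz":8.9},{"fingers":0.0854,"x":0,"y":0,"z":0,"rx":0,"ry":0,"rz":8.9},{"fingers":0.0854,"x":0,"y":0,"z":0,"rx":0,"ry":0,"rz":8.8},{"fingers":0.0854,"x":0.032,"y":0.016,"z":0.04,"rx":0,"ry":0,"rz":0},{"fingers":0.0854,"x":0.031,"y":0.015,"z":0.04,"rx":0,"ry":0,"rz":0},{"fingers":0.0854,"x":0,"y":0,"z":0,"rx":0,"ry":0,"rz":0}]'
python3 - <<'E'
from h import *
o=r.get_obs();print(o['clock'],o['tcp_pos'].round(4),o['joints'].round(2))
Rm=R.from_rotvec(o['orientation']).as_matrix()
print('yaw',np.degrees(np.arctan2(Rm[1,0],Rm[0,0])),Rm[:,2].round(3))
print('shift',Rm.T@(np.array([.525,.1613,.059])-o['tcp_pos']))
W1=np.load('w1W.npy');W2=np.load('w2W.npy')
for W in (W1,W2):
    rr=np.hypot(W[:,0]-.543,W[:,1]+.133)
    for zz in (.1,.15,.2):
        m=(W[:,2]>zz)&(W[:,2]<.28)&(rr<.3); i=rr[m].argmin(); print(zz,'nearest tall',W[m][i].round(3),rr[m][i].round(3))
rr=np.hypot(W2[:,0]-.543,W2[:,1]+.133)
m=(rr<.075)&(W2[:,2]>.032)&(W2[:,2]<.06);print(m.sum(),cv2.minAreaRect(W2[m][:,:2].astype(np.float32)*1000))
E
```

```text
clock: 4.65
tcp_pos: [0.5252, 0.0567, 0.2476]
orientation: [3.097, -0.512, -0.01]
contact_force: [1.2, -0.3, -0.1]
grip_width: 0.0854
gripper_force: 0.0
4.65 [0.5252 0.0567 0.2476] [ 0.11  0.25 -0.4   1.86  0.11  1.06 -2.23]
yaw -18.794966878740283 [-0.007 -0.002 -1.   ]
shift [-0.03279748 -0.09973581  0.18843725]
0.1 nearest tall [ 0.62  -0.083  0.106] 0.092
0.15 nearest tall [ 0.621 -0.084  0.234] 0.092
0.2 nearest tall [ 0.621 -0.084  0.234] 0.092
0.1 nearest tall [ 0.623 -0.08   0.129] 0.096
0.15 nearest tall [ 0.623 -0.08   0.213] 0.096
0.2 nearest tall [ 0.623 -0.08   0.213] 0.096
1849 ((543.663330078125, -136.06295776367188), (89.86518096923828, 89.91414642333984), 1.4295605421066284)
```

```bash
python3 - <<'E'
from h import *
o=r.get_obs()
Rm=R.from_rotvec(o['orientation']).as_matrix()
E=np.array(r.get_calibration('wrist')['extrinsics'])
print('cam in tool',Rm.T@(E[:3,3]-o['tcp_pos']), (Rm.T@E[:3,2]).round(2))
for n in ('w1W','w2W'):
    W=np.load(n+'.npy'); m=(W[:,2]>.12)&(W[:,2]<.3)&(np.hypot(W[:,0]-.543,W[:,1]+.136)<.22)&(W[:,0]>.5)
    P=W[m]-[.543,-.136,0]; a=np.degrees(np.arctan2(P[:,1],P[:,0])); 
    for k in range(-180,180,15):
        s=(a>=k)&(a<k+15)
        if s.sum()>5: print(n,k,s.sum(),np.percentile(np.hypot(P[s,0],P[s,1]),2).round(3))
E
```

```text
cam in tool [ 7.09147227e-02  1.08680233e-04 -1.44080357e-01] [-0.28 -0.    0.96]
w1W -105 351 0.206
w1W -90 6142 0.181
w1W -75 5964 0.182
w1W -60 5298 0.125
w1W -45 10374 0.118
w1W -30 5377 0.121
w1W -15 714 0.138
w1W 0 896 0.116
w1W 15 1487 0.098
w1W 30 1556 0.094
w1W 45 7 0.147
w2W -30 8 0.117
w2W 30 7075 0.1
w2W 45 7737 0.162
```

```bash
python3 -m jog '[{"fingers":0.0854,"x":0,"y":0,"z":0,"rx":0,"ry":0,"rz":-10},{"fingers":0.0854,"x":0,"y":0,"z":0,"rx":0,"ry":0,"rz":-10},{"fingers":0.0854,"x":0,"y":0,"z":0,"rx":0,"ry":0,"rz":-10},{"fingers":0.0854,"x":0,"y":0,"z":0,"rx":0,"ry":0,"rz":-10},{"fingers":0.0854,"x":0,"y":0,"z":0,"rx":0,"ry":0,"rz":-10},{"fingers":0.0854,"x":0,"y":0,"z":0,"rx":0,"ry":0,"rz":-10},{"fingers":0.0854,"x":0,"y":0,"z":0,"rx":0,"ry":0,"rz":-10},{"fingers":0.0854,"x":0,"y":0,"z":0,"rx":0,"ry":0,"rz":-10}]'
python3 -m jog '[{"fingers":0.0854,"x":0,"y":0,"z":0,"rx":0,"ry":0,"rz":-9.2},{"fingers":0.0854,"x":0.05,"y":-0.018,"z":0,"rx":0,"ry":0,"rz":0},{"fingers":0.0854,"x":0.048,"y":-0.017,"z":0,"rx":0,"ry":0,"rz":0},{"fingers":0.0854,"x":0,"y":0,"z":0,"rx":0,"ry":0,"rz":0},{"fingers":0.0854,"x":0,"y":0,"z":0,"rx":0,"ry":0,"rz":0}]'
cat > st.py <<'E'
import sys
from h import *
o=r.get_obs();print(o['clock'],o['tcp_pos'].round(4),o['joints'].round(2),'F',np.round(o['contact_force'],1),'M',np.round(o['moment'],2),o['grip_width'],o['gripper_force'])
Rm=R.from_rotvec(o['orientation']).as_matrix()
print('yaw',np.degrees(np.arctan2(Rm[1,0],Rm[0,0])).round(2),Rm[:,2].round(4))
if len(sys.argv)>3: print('shift',(Rm.T@(np.array(sys.argv[1:4],float)-o['tcp_pos'])).round(4))
E
python3 st.py .525 .1613 .059
```

```text
clock: 5.65
tcp_pos: [0.5259, 0.0611, 0.2523]
orientation: [2.694, 1.614, 0.002]
contact_force: [-0.3, -0.9, 0.1]
grip_width: 0.0854
gripper_force: 0.0
clock: 6.28
tcp_pos: [0.5251, 0.1648, 0.2518]
orientation: [2.561, 1.819, 0.0]
contact_force: [0.3, -0.4, -0.3]
grip_width: 0.086
gripper_force: 0.0
6.275 [0.5251 0.1648 0.2518] [ 0.13  0.33 -0.68  1.8   0.23  1.1  -0.96] F [ 0.3 -0.4 -0.3] M [-0.03 -0.04 -0.04] 0.08597752689965976 0.0
yaw 70.77 [ 6.e-04 -6.e-04 -1.e+00]
shift [-0.0033  0.001   0.1928]
```

```bash
python3 -m jog '[{"fingers":0.0854,"x":-0.003,"y":0.001,"z":0.04,"rx":0,"ry":0,"rz":0.4},{"fingers":0.0854,"x":0,"y":0,"z":0.04,"rx":0,"ry":0,"rz":0},{"fingers":0.0854,"x":0,"y":0,"z":0.04,"rx":0,"ry":0,"rz":0},{"fingers":0.0854,"x":0,"y":0,"z":0.04,"rx":0,"ry":0,"rz":0},{"fingers":0.0854,"x":0,"y":0,"z":0.033,"rx":0,"ry":0,"rz":0},{"fingers":0.0854,"x":0,"y":0,"z":0,"rx":0,"ry":0,"rz":0}]' 50
python3 st.py .525 .1613 .059
python3 -m jog '[{"fingers":0.05,"x":0,"y":0,"z":0,"rx":0,"ry":0,"rz":0},{"fingers":0.05,"x":0,"y":0,"z":0,"rx":0,"ry":0,"rz":0},{"fingers":0.05,"x":0,"y":0,"z":0,"rx":0,"ry":0,"rz":0},{"fingers":0.05,"x":0,"y":0,"z":0,"rx":0,"ry":0,"rz":0}]' 50
```

```text
clock: 7.02
tcp_pos: [0.5235, 0.1596, 0.0565]
orientation: [-2.569, -1.808, 0.008]
contact_force: [-0.1, 1.0, -0.1]
grip_width: 0.0855
gripper_force: 0.0
7.025 [0.5235 0.1596 0.0565] [ 0.03  0.57 -0.56  1.96  0.44  0.74 -1.14] F [-0.1  1.  -0.1] M [ 0.01  0.05 -0.01] 0.08552574665730078 0.0
yaw 70.26 [-0.0043 -0.0025 -1.    ]
shift [ 0.002   0.0008 -0.0025]
clock: 7.52
tcp_pos: [0.5257, 0.1623, 0.0602]
orientation: [2.566, 1.809, 0.003]
contact_force: [-2.1, -1.4, 8.4]
grip_width: 0.0608
gripper_force: 55.0
```

```bash
python3 -m jog '[{"fingers":0.05,"x":0,"y":0,"z":-0.02,"rx":0,"ry":0,"rz":0},{"fingers":0.05,"x":0,"y":0,"z":-0.03,"rx":0,"ry":0,"rz":0},{"fingers":0.05,"x":0,"y":0,"z":-0.04,"rx":0,"ry":0,"rz":0},{"fingers":0.05,"x":0,"y":0,"z":-0.04,"rx":0,"ry":0,"rz":0},{"fingers":0.05,"x":0,"y":0,"z":0,"rx":0,"ry":0,"rz":-7},{"fingers":0.05,"x":0,"y":0,"z":0,"rx":0,"ry":0,"rz":-7},{"fingers":0.05,"x":0,"y":0,"z":0,"rx":0,"ry":0,"rz":-7},{"fingers":0.05,"x":0,"y":0,"z":0,"rx":0,"ry":0,"rz":0}]'
python3 st.py .542 -.136 .19
```

```text
clock: 8.52
tcp_pos: [0.5247, 0.1621, 0.1893]
orientation: [2.195, 2.247, 0.001]
contact_force: [-0.1, 0.1, -3.2]
grip_width: 0.0614
gripper_force: 56.9
8.525 [0.5247 0.1621 0.1893] [ 0.17  0.41 -0.74  1.86  0.33  0.99 -0.68] F [-0.1  0.1 -3.2] M [ 0.06 -0.04  0.03] 0.06142277286323577 56.86348021030426
yaw 91.33 [ 7.e-04  1.e-04 -1.e+00]
shift [-0.2984  0.0104 -0.0008]
```

```bash
python3 -m jog '[{"fingers":0.05,"x":-0.042,"y":0.002,"z":0,"rx":0,"ry":0,"rz":0},{"fingers":0.05,"x":-0.042,"y":0.002,"z":0,"rx":0,"ry":0,"rz":0},{"fingers":0.05,"x":-0.043,"y":0.002,"z":0,"rx":0,"ry":0,"rz":0},{"fingers":0.05,"x":-0.043,"y":0.002,"z":0,"rx":0,"ry":0,"rz":0},{"fingers":0.05,"x":-0.043,"y":0.002,"z":0,"rx":0,"ry":0,"rz":0},{"fingers":0.05,"x":-0.043,"y":0.002,"z":0,"rx":0,"ry":0,"rz":0},{"fingers":0.05,"x":-0.042,"y":0,"z":0.02,"rx":0,"ry":0,"rz":0},{"fingers":0.05,"x":0,"y":0,"z":0,"rx":0,"ry":0,"rz":0}]'
python3 -m jog '[{"fingers":0.05,"x":0,"y":0,"z":0,"rx":0,"ry":0,"rz":0}]'
python3 st.py .544 -.135 .13
python3 - <<'E'
from h import *
p,d=snap('side','d2.png',2,(200,60,440,260))
for t in ('jar','lid_top','jar_holder','holder_floor'):
    for q in r.landmark_of(t,'side')[:3]: print(t,np.round(q['xyz'],4),round(q['score'],2))
v,u=np.nonzero(d>0); W=world('side',d,np.c_[u,v]); 
m=(np.hypot(W[:,0]-.544,W[:,1]+.135)<.06)&(W[:,2]>.11)&(W[:,2]<.15);print('jar low',m.sum(),cv2.minAreaRect(W[m][:,:2].astype(np.float32)*1000))
m=(np.hypot(W[:,0]-.544,W[:,1]+.135)<.075)&(W[:,2]>.03)&(W[:,2]<.06);print('lips',m.sum(),cv2.minAreaRect(W[m][:,:2].astype(np.float32)*1000))
E
```

```text
clock: 9.52
tcp_pos: [0.5423, -0.1403, 0.167]
orientation: [-2.204, -2.237, 0.005]
contact_force: [-0.2, 0.2, -3.8]
grip_width: 0.0611
gripper_force: 56.8
clock: 9.65
tcp_pos: [0.5441, -0.1347, 0.1688]
orientation: [-2.196, -2.246, -0.001]
contact_force: [0.6, 1.4, -3.7]
grip_width: 0.061
gripper_force: 56.8
9.65 [ 0.5441 -0.1347  0.1688] [ 0.64  0.44 -0.65  1.86  0.32  0.95 -0.12] F [ 0.6  1.4 -3.7] M [-0.02  0.04 -0.01] 0.060969127485393695 56.768569350242615
yaw 91.31 [ 3.e-04  7.e-04 -1.e+00]
shift [-0.0003 -0.0001  0.0388]
jar [ 0.3363 -0.0862 -0.0018] 0.77
jar [ 0.5432 -0.1349  0.1092] 0.73
jar [0.184  0.3119 0.0027] 0.73
lid_top [ 0.3387 -0.0877  0.1194] 0.57
jar_holder [ 0.5374 -0.1329  0.0008] 0.72
holder_floor [ 0.5467 -0.1316  0.0086] 0.63
jar low 390 ((525.8916625976562, -115.66742706298828), (84.47493743896484, 46.68293762207031), 46.81210708618164)
lips 428 ((543.7122802734375, -129.40481567382812), (92.43836975097656, 93.72745513916016), 2.9629743099212646)
```

View pics/d2.png

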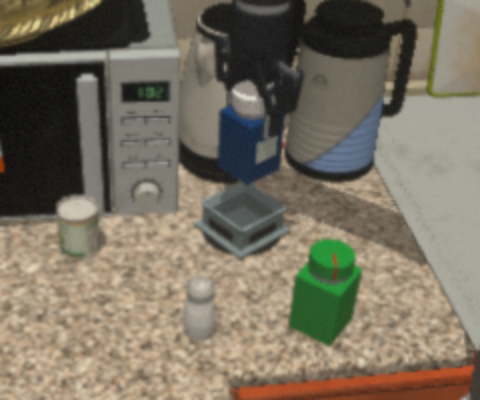

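```bash
python3 -m jog '[{"fingers":0.05,"x":0,"y":0,"z":0.03,"rx":0,"ry":0,"rz":0},{"fingers":0.05,"x":0,"y":0,"z":0.025,"rx":0,"ry":0,"rz":0},{"fingers":0.05,"x":0,"y":0,"z":0.01,"rx":0,"ry":0,"rz":0},{"fingers":0.05,"x":0,"y":0,"z":0.008,"rx":0,"ry":0,"rz":0},{"fingers":0.05,"x":0,"y":0,"z":0,"rx":0,"ry":0,"rz":0},{"fingers":0.05,"x":0,"y":0,"z":0,"rx":0,"ry":0,"rz":0}]'
python3 st.py .544 -.135 .07
```

```text
clock: 10.65
tcp_pos: [0.5446, -0.1353, 0.096]
orientation: [2.194, 2.248, 0.001]
contact_force: [0.7, 0.7, -3.1]
grip_width: 0.0611
gripper_force: 56.8
10.65 [ 0.5446 -0.1353  0.096 ] [ 0.6   0.53 -0.6   1.91  0.4   0.82 -0.19] F [ 0.7  0.7 -3.1] M [ 0.05 -0.19  0.02] 0.06108960146225221 56.799641847610474
yaw 91.4 [ 1.1e-03 -2.0e-04 -1.0e+00]
shift [ 0.0003 -0.0006  0.026 ]
```

```bash
python3 -m jog '[{"fingers":0.05,"x":0,"y":0,"z":0.006,"rx":0,"ry":0,"rz":0},{"fingers":0.05,"x":0,"y":0,"z":0,"rx":0,"ry":0,"rz":0}]'
python3 st.py .544 -.135 .07
```

```text
clock: 10.9
tcp_pos: [0.5449, -0.1354, 0.0894]
orientation: [2.193, 2.247, 0.002]
contact_force: [3.7, -0.2, -5.6]
grip_width: 0.0615
gripper_force: 56.6
10.9 [ 0.5449 -0.1354  0.0894] [ 0.59  0.54 -0.59  1.92  0.41  0.81 -0.2 ] F [ 3.7 -0.2 -5.6] M [-0.09 -0.98  0.04] 0.061529983625525836 56.60183250904083
yaw 91.4 [ 0.0019 -0.     -1.    ]
shift [ 0.0005 -0.0009  0.0194]
```

```bash
python3 -m jog '[{"fingers":0.05,"x":0,"y":0.0015,"z":0,"rx":0,"ry":0,"rz":0},{"fingers":0.05,"x":0,"y":0,"z":0,"rx":0,"ry":0,"rz":0}]'
python3 st.py .544 -.135 .07
```

```text
clock: 11.15
tcp_pos: [0.5452, -0.1353, 0.0892]
orientation: [-2.194, -2.248, 0.001]
contact_force: [-0.5, -0.4, -4.5]
grip_width: 0.0611
gripper_force: 56.8
11.15 [ 0.5452 -0.1353  0.0892] [ 0.59  0.54 -0.59  1.92  0.41  0.81 -0.2 ] F [-0.5 -0.4 -4.5] M [-0.07 -0.16  0.04] 0.061148435986674896 56.78629159927368
yaw 91.4 [-9.e-04 -1.e-04 -1.e+00]
shift [ 0.0004 -0.0012  0.0192]
```

```bash
python3 -m jog '[{"fingers":0.05,"x":0,"y":0.0005,"z":0.005,"rx":0,"ry":0,"rz":0},{"fingers":0.05,"x":0,"y":0,"z":0.005,"rx":0,"ry":0,"rz":0},{"fingers":0.05,"x":0,"y":0,"z":0,"rx":0,"ry":0,"rz":0}]'
python3 st.py .544 -.135 .07
```

```text
clock: 11.52
tcp_pos: [0.5453, -0.1352, 0.0785]
orientation: [-2.193, -2.247, 0.001]
contact_force: [-0.6, -0.7, -3.5]
grip_width: 0.0611
gripper_force: 56.8
11.525 [ 0.5453 -0.1352  0.0785] [ 0.58  0.56 -0.58  1.92  0.42  0.79 -0.21] F [-0.6 -0.7 -3.5] M [-0.   -0.01 -0.04] 0.061096431417114676 56.78025484085083
yaw 91.4 [-1.6e-03  3.0e-04 -1.0e+00]
shift [ 0.0003 -0.0013  0.0085]
```

Sliding in freely. Down the last 8.5 mm until contact.

```bash
python3 -m jog '[{"fingers":0.05,"x":0,"y":0,"z":0.004,"rx":0,"ry":0,"rz":0},{"fingers":0.05,"x":0,"y":0,"z":0.004,"rx":0,"ry":0,"rz":0},{"fingers":0.05,"x":0,"y":0,"z":0,"rx":0,"ry":0,"rz":0}]'
python3 st.py .544 -.135 .07
python3 -m jog '[{"fingers":0.05,"x":0,"y":0,"z":0.0015,"rx":0,"ry":0,"rz":0},{"fingers":0.05,"x":0,"y":0,"z":0,"rx":0,"ry":0,"rz":0}]'
```

```text
clock: 11.9
tcp_pos: [0.5457, -0.1353, 0.0709]
orientation: [-2.194, -2.248, 0.001]
contact_force: [-0.4, -0.9, -3.9]
grip_width: 0.061
gripper_force: 56.8
11.9 [ 0.5457 -0.1353  0.0709] [ 0.58  0.57 -0.58  1.92  0.43  0.78 -0.22] F [-0.4 -0.9 -3.9] M [-0.02  0.01  0.06] 0.061047676883059815 56.8193256855011
yaw 91.4 [-8.e-04  1.e-04 -1.e+00]
shift [ 0.0003 -0.0017  0.0009]
clock: 12.15
tcp_pos: [0.5462, -0.1353, 0.0703]
orientation: [2.194, 2.248, -0.0]
contact_force: [-2.2, -0.7, 1.5]
grip_width: 0.0612
gripper_force: 57.6
```

```bash
python3 -m jog '[{"fingers":0.0854,"x":0,"y":0,"z":0,"rx":0,"ry":0,"rz":0},{"fingers":0.0854,"x":0,"y":0,"z":0,"rx":0,"ry":0,"rz":0},{"fingers":0.0854,"x":0,"y":0,"z":0,"rx":0,"ry":0,"rz":0},{"fingers":0.0854,"x":0,"y":0,"z":-0.05,"rx":0,"ry":0,"rz":0},{"fingers":0.0854,"x":0,"y":0,"z":-0.06,"rx":0,"ry":0,"rz":0},{"fingers":0.0854,"x":0,"y":0,"z":-0.06,"rx":0,"ry":0,"rz":0},{"fingers":0.0854,"x":-0.03,"y":0,"z":0,"rx":0,"ry":0,"rz":0},{"fingers":0.0854,"x":0,"y":0,"z":0,"rx":0,"ry":0,"rz":0}]'
python3 - <<'E'
from h import *
p,d=snap('wrist','w3.png',1.5,(80,20,480,400)); np.savez('w3.npz',p=p,d=d)
for t in ('jar','lid_top'):
    for q in r.landmark_of(t,'wrist')[:3]: print(t,np.round(q['xyz'],4),round(q['score'],2),pix('wrist',q['xyz']).round())
v,u=np.nonzero(d>0); W=world('wrist',d,np.c_[u,v]); rr=np.hypot(W[:,0]-.545,W[:,1]+.135)
for lo,hi in ((.092,.106),(.115,.14),(.032,.06)):
    m=(rr<.07)&(W[:,2]>lo)&(W[:,2]<hi);print(m.sum(),cv2.minAreaRect(W[m][:,:2].astype(np.float32)*1000),np.median(W[m],0).round(4))
# red line and white mark
hsv=cv2.cvtColor(p,cv2.COLOR_RGB2HSV)[v,u].astype(int)
m=(rr<.04)&(W[:,2]>.115)&((hsv[:,0]<10)|(hsv[:,0]>170))&(hsv[:,1]>110)
P=W[m];far=P[np.hypot(P[:,0]-.545,P[:,1]+.135)>.015].mean(0);print('red',m.sum(),P.mean(0).round(4),'far',far.round(4))
m=(rr<.05)&(W[:,2]>.085)&(W[:,2]<.108)&(hsv[:,1]<60)&(hsv[:,2]>130);print('white',m.sum(),np.median(W[m],0).round(4))
E
python3 st.py
```

```text
clock: 13.15
tcp_pos: [0.5466, -0.1682, 0.2403]
orientation: [2.198, 2.242, -0.001]
contact_force: [0.0, 0.5, -0.8]
grip_width: 0.0856
gripper_force: 0.0
jar [ 0.5434 -0.1314  0.015 ] 0.95 [[279. 156.]]
jar [ 0.3441 -0.0842  0.001 ] 0.77 [[117. 113.]]
lid_top [ 0.3394 -0.0843  0.1179] 0.82 [[ 44. 111.]]
lid_top [ 0.5485 -0.1327  0.1284] 0.77 [[285. 173.]]
1146 ((542.13525390625, -129.02157592773438), (62.28376007080078, 61.300235748291016), 1.3076879978179932) [ 0.5454 -0.1077  0.1   ]
3200 ((542.2722778320312, -129.15655517578125), (53.9703254699707, 54.030052185058594), 84.11062622070312) [ 0.5423 -0.1283  0.1295]
2111 ((542.88134765625, -128.16351318359375), (90.02987670898438, 89.85993194580078), 2.2294251918792725) [ 0.5467 -0.0987  0.047 ]
red 74 [ 0.5444 -0.1433  0.1298] far [ 0.5457 -0.152   0.1297]
white 35 [ 0.5586 -0.1289  0.1001]
13.3 [ 0.5464 -0.1645  0.2392] [ 0.71  0.37 -0.67  1.77  0.26  1.09 -0.02] F [-0.5  0.1  0.6] M [ 0.02  0.05 -0.03] 0.08539637817751426 0.0
yaw 91.43 [-1.1e-03  8.0e-04 -1.0e+00]
```

View pics/w3.png

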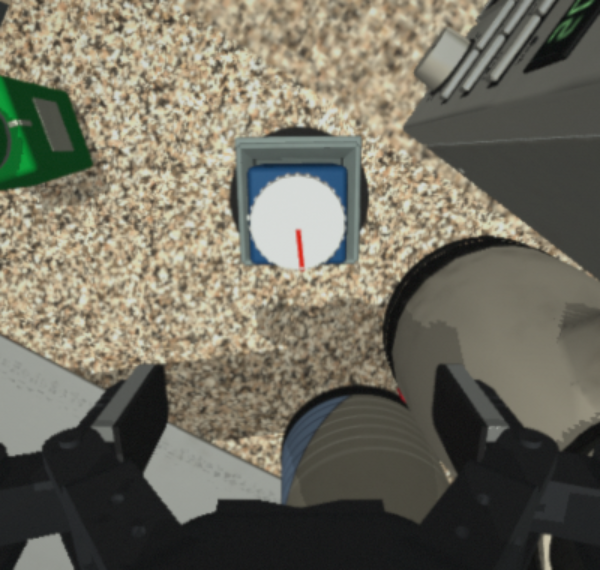

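Jar is seated level in the pocket: lid at crop (298,223), red line pointing down (toward -y). Close the fingers, taking a calm look as they close.

```bash
python3 -m jog '[{"fingers":0,"x":0,"y":0,"z":0,"rx":0,"ry":0,"rz":0},{"fingers":0,"x":0,"y":0,"z":0,"rx":0,"ry":0,"rz":0},{"fingers":0,"x":0,"y":0,"z":0,"rx":0,"ry":0,"rz":0},{"fingers":0,"x":0,"y":0,"z":0,"rx":0,"ry":0,"rz":0},{"fingers":0,"x":0,"y":0,"z":0,"rx":0,"ry":0,"rz":0}]' 60
cat > look.py <<'E'
from h import *
from st import *
p,d=r.grab_frame('wrist'); v,u=np.nonzero(d>0); W=world('wrist',d,np.c_[u,v]); rr=np.hypot(W[:,0]-.545,W[:,1]+.133)
for lo,hi in ((.092,.106),(.115,.14)):
    m=(rr<.07)&(W[:,2]>lo)&(W[:,2]<hi);q=cv2.minAreaRect(W[m][:,:2].astype(np.float32)*1000);print(m.sum(),np.round(q[0],1),np.round(q[1],1),np.round(q[2],1),np.median(W[m][:,2]).round(4))
c=np.array(q[0])/1000
hsv=cv2.cvtColor(p,cv2.COLOR_RGB2HSV)[v,u].astype(int)
rc=np.hypot(W[:,0]-c[0],W[:,1]-c[1])
m=(rc<.029)&(rc>.008)&(W[:,2]>.112)&((hsv[:,0]<10)|(hsv[:,0]>170))&(hsv[:,1]>110)
D=W[m][:,:2]-c; print('red angle',m.sum(),np.degrees(np.arctan2(D[:,1].sum(),D[:,0].sum())).round(1))
E
python3 look.py
```

```text
clock: 13.92
tcp_pos: [0.5468, -0.1653, 0.2398]
orientation: [2.194, 2.248, -0.0]
contact_force: [-0.1, 0.6, 0.9]
grip_width: 0.0005
gripper_force: 0.0
13.925 [ 0.5468 -0.1653  0.2398] [ 0.71  0.37 -0.67  1.76  0.26  1.09 -0.02] F [-0.1  0.6  0.9] M [0.04 0.02 0.04] 0.0004557409876311569 0.0
yaw 91.4 [ 0. -0. -1.]
1152 [ 543.  -133.1] [62.3 60.5] 1.4 0.1009
3192 [ 543.  -133.6] [54.1 54.2] 45.3 0.1305
red angle 56 -82.1
```

```bash
python3 -m jog '[{"fingers":0,"x":0.031,"y":-0.002,"z":0,"rx":0,"ry":0,"rz":0},{"fingers":0,"x":0,"y":0,"z":0.05,"rx":0,"ry":0,"rz":0},{"fingers":0,"x":0,"y":0,"z":0.04,"rx":0,"ry":0,"rz":0},{"fingers":0,"x":0,"y":0,"z":0.014,"rx":0,"ry":0,"rz":0},{"fingers":0,"x":0,"y":0,"z":0,"rx":0,"ry":0,"rz":0},{"fingers":0,"x":0,"y":0,"z":0,"rx":0,"ry":0,"rz":0}]'
python3 st.py .5445 -.134 .129
python3 -m jog '[{"fingers":0,"x":0,"y":0,"z":0.003,"rx":0,"ry":0,"rz":0},{"fingers":0,"x":0,"y":0,"z":0.003,"rx":0,"ry":0,"rz":0},{"fingers":0,"x":0,"y":0,"z":0.003,"rx":0,"ry":0,"rz":0},{"fingers":0,"x":0,"y":0,"z":0,"rx":0,"ry":0,"rz":0}]'
```

```text
clock: 14.72
tcp_pos: [0.5453, -0.1344, 0.1374]
orientation: [2.193, 2.247, 0.002]
contact_force: [0.6, -1.1, 0.2]
grip_width: -0.0002
gripper_force: 0.0
14.725 [ 0.5453 -0.1344  0.1374] [ 0.63  0.48 -0.63  1.89  0.36  0.89 -0.16] F [ 0.6 -1.1  0.2] M [0.04 0.03 0.02] -0.0001711970884757432 0.0
yaw 91.39 [ 2.7e-03 -5.0e-04 -1.0e+00]
shift [ 0.0004 -0.0008  0.0084]
clock: 15.22
tcp_pos: [0.5443, -0.1345, 0.1271]
orientation: [2.194, 2.248, 0.0]
contact_force: [0.2, -0.1, 2.9]
grip_width: -0.0002
gripper_force: 1.4
```

```bash
python3 -m jog '[{"fingers":0,"x":0,"y":0,"z":0.003,"rx":0,"ry":0,"rz":0},{"fingers":0,"x":0,"y":0,"z":0.002,"rx":0,"ry":0,"rz":0},{"fingers":0,"x":0,"y":0,"z":0,"rx":0,"ry":0,"rz":0}]'
python3 -m jog '[{"fingers":0,"x":0,"y":0,"z":0.002,"rx":0,"ry":0,"rz":0},{"fingers":0,"x":0,"y":0,"z":0.002,"rx":0,"ry":0,"rz":0},{"fingers":0,"x":0,"y":0,"z":0,"rx":0,"ry":0,"rz":0}]'
```

```text
clock: 15.6
tcp_pos: [0.5444, -0.1345, 0.123]
orientation: [2.194, 2.247, -0.0]
contact_force: [-2.9, -0.2, 11.7]
grip_width: 0.0002
gripper_force: 5.6
clock: 15.98
tcp_pos: [0.5464, -0.1345, 0.1228]
orientation: [2.191, 2.244, 0.001]
contact_force: [-11.4, 0.9, 40.7]
grip_width: -0.0001
gripper_force: 20.0
```

Lid is home (stopped at z 0.1228 under 40 N). Back off, open, and turn to the starting yaw for screwing.

```bash
python3 -m jog '[{"fingers":0,"x":0,"y":0,"z":-0.03,"rx":0,"ry":0,"rz":0},{"fingers":0,"x":0,"y":0,"z":-0.05,"rx":0,"ry":0,"rz":0},{"fingers":0.0854,"x":0,"y":0,"z":0,"rx":0,"ry":0,"rz":-10},{"fingers":0.0854,"x":0,"y":0,"z":0,"rx":0,"ry":0,"rz":-10},{"fingers":0.0854,"x":0,"y":0,"z":0,"rx":0,"ry":0,"rz":-10},{"fingers":0.0854,"x":0,"y":0,"z":0,"rx":0,"ry":0,"rz":-10},{"fingers":0.0854,"x":0,"y":0,"z":0,"rx":0,"ry":0,"rz":-10},{"fingers":0.0854,"x":0,"y":0,"z":0,"rx":0,"ry":0,"rz":-10}]'
python3 -m jog '[{"fingers":0.0854,"x":0,"y":0,"z":0,"rx":0,"ry":0,"rz":-10},{"fingers":0.0854,"x":0,"y":0,"z":0,"rx":0,"ry":0,"rz":-10},{"fingers":0.0854,"x":0,"y":0,"z":0,"rx":0,"ry":0,"rz":-10},{"fingers":0.0854,"x":0,"y":0,"z":0,"rx":0,"ry":0,"rz":-9},{"fingers":0.0854,"x":0,"y":0,"z":0,"rx":0,"ry":0,"rz":0},{"fingers":0.0854,"x":0,"y":0,"z":0,"rx":0,"ry":0,"rz":0}]'
python3 st.py .545 -.134 .104; python3 look.py
```

```text
clock: 16.98
tcp_pos: [0.5438, -0.1344, 0.1976]
orientation: [-0.767, -3.046, 0.0]
contact_force: [0.3, 0.1, -0.1]
grip_width: 0.0858
gripper_force: 0.0
clock: 17.73
tcp_pos: [0.5439, -0.1344, 0.1976]
orientation: [0.28, -3.129, -0.0]
contact_force: [-0.3, -0.1, -0.4]
grip_width: 0.0855
gripper_force: 0.0
17.725 [ 0.5439 -0.1344  0.1976] [ 0.92  0.53 -1.05  1.82  0.52  1.1   1.43] F [-0.3 -0.1 -0.4] M [-0.07  0.02  0.01] 0.08553049348478492 0.0
yaw -169.78 [-2.e-04  1.e-04 -1.e+00]
shift [-0.0012  0.0002  0.0936]
17.725 [ 0.5439 -0.1344  0.1976] [ 0.92  0.53 -1.05  1.82  0.52  1.1   1.43] F [-0.3 -0.1 -0.4] M [-0.07  0.02  0.01] 0.08553049348478492 0.0
yaw -169.78 [-2.e-04  1.e-04 -1.e+00]
1463 [ 542.6 -133.8] [61.1 62.2] 1.4 0.101
3874 [ 542.8 -133.8] [54.8 54.9] 84.6 0.1243
red angle 75 -81.4
```

```bash
python3 -m jog '[{"fingers":0.0854,"x":0,"y":0,"z":0.04,"rx":0,"ry":0,"rz":0},{"fingers":0.0854,"x":0,"y":0,"z":0.035,"rx":0,"ry":0,"rz":0},{"fingers":0.0854,"x":0,"y":0,"z":0.018,"rx":0,"ry":0,"rz":0},{"fingers":0.0854,"x":0,"y":0,"z":0,"rx":0,"ry":0,"rz":0},{"fingers":0.0854,"x":0,"y":0,"z":0,"rx":0,"ry":0,"rz":0}]' 90
python3 -m jog '[{"fingers":0.04,"x":0,"y":0,"z":0,"rx":0,"ry":0,"rz":0},{"fingers":0.04,"x":0,"y":0,"z":0,"rx":0,"ry":0,"rz":0},{"fingers":0.04,"x":0,"y":0,"z":0,"rx":0,"ry":0,"rz":0},{"fingers":0.04,"x":0,"y":0,"z":0,"rx":0,"ry":0,"rz":0}]' 90
python3 st.py
```

```text
clock: 18.4
tcp_pos: [0.545, -0.1341, 0.1061]
orientation: [-0.284, 3.127, -0.001]
contact_force: [0.2, -0.3, -0.1]
grip_width: 0.0853
gripper_force: 0.0
clock: 18.9
tcp_pos: [0.5446, -0.134, 0.1062]
orientation: [-0.285, 3.127, -0.001]
contact_force: [-3.4, 1.1, 9.0]
grip_width: 0.0508
gripper_force: 92.2
18.9 [ 0.5446 -0.134   0.1062] [ 0.84  0.64 -0.96  1.89  0.64  0.95  1.34] F [-3.4  1.1  9. ] M [ 0.07  0.59 -0.06] 0.050769611350127676 92.20081686973572
yaw -169.6 [ 1.3e-03 -5.0e-04 -1.0e+00]
```

```bash
python3 -m jog '[{"fingers":0.04,"x":0,"y":0,"z":0,"rx":0,"ry":0,"rz":5},{"fingers":0.04,"x":0,"y":0,"z":0,"rx":0,"ry":0,"rz":5},{"fingers":0.04,"x":0,"y":0,"z":0,"rx":0,"ry":0,"rz":5},{"fingers":0.04,"x":0,"y":0,"z":0,"rx":0,"ry":0,"rz":0}]'
python3 st.py; python3 look.py | tail -1
```

```text
clock: 19.4
tcp_pos: [0.5451, -0.1337, 0.1063]
orientation: [0.126, 3.137, -0.0]
contact_force: [-0.7, 1.4, 5.9]
grip_width: 0.0508
gripper_force: 92.7
19.4 [ 0.5451 -0.1337  0.1063] [ 0.81  0.61 -0.9   1.9   0.6   0.93  1.11] F [-0.7  1.4  5.9] M [ 0.23  0.18 -0.06] 0.05084066310620254 92.69695401191711
yaw 175.38 [ 2.5e-03 -2.0e-04 -1.0e+00]
red angle 237 -85.4
```

```bash
python3 - <<'E'
from h import *
snap('wrist','w4.png',1.2)
print(pix('wrist',[.5435,-.134,.123]))
E
```

```text
[[278.5821312  281.47095519]]
```

View pics/w4.png

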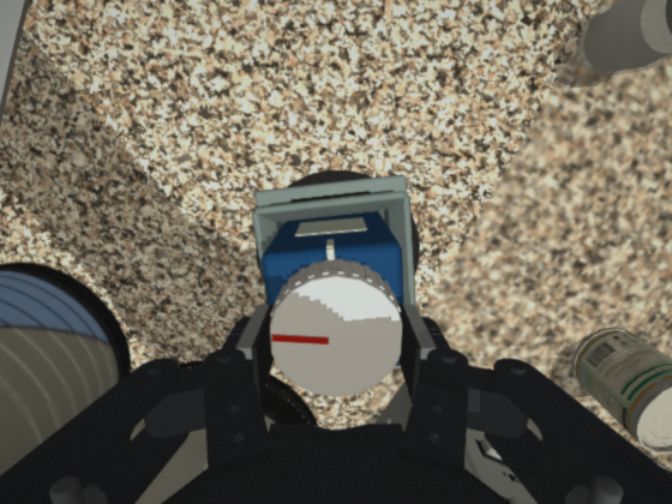

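The view shows the lid at (337,336) turning with the hand, its red line pointing left at (272,338) and the index mark up at (331,249), about 82° still to go. Continuing.

```bash
python3 -m jog '[{"fingers":0.04,"x":0,"y":0,"z":0,"rx":0,"ry":0,"rz":7.5},{"fingers":0.04,"x":0,"y":0,"z":0,"rx":0,"ry":0,"rz":7.5},{"fingers":0.04,"x":0,"y":0,"z":0,"rx":0,"ry":0,"rz":7.5},{"fingers":0.04,"x":0,"y":0,"z":0,"rx":0,"ry":0,"rz":7.5},{"fingers":0.04,"x":0,"y":0,"z":0,"rx":0,"ry":0,"rz":7.5},{"fingers":0.04,"x":0,"y":0,"z":0,"rx":0,"ry":0,"rz":7.5},{"fingers":0.04,"x":0,"y":0,"z":0,"rx":0,"ry":0,"rz":7.5},{"fingers":0.04,"x":0,"y":0,"z":0,"rx":0,"ry":0,"rz":0}]'
python3 -m jog '[{"fingers":0.04,"x":0,"y":0,"z":0,"rx":0,"ry":0,"rz":0}]'
python3 st.py
```

```text
clock: 20.5
tcp_pos: [0.5451, -0.1335, 0.1063]
orientation: [1.501, 2.757, 0.002]
contact_force: [-0.7, 1.2, 6.4]
grip_width: 0.051
gripper_force: 93.1
clock: 20.62
tcp_pos: [0.5451, -0.1335, 0.1063]
orientation: [1.5, 2.758, 0.002]
contact_force: [-0.9, 1.2, 7.2]
grip_width: 0.0505
gripper_force: 93.1
20.625 [ 0.5451 -0.1335  0.1063] [ 0.66  0.54 -0.69  1.9   0.45  0.86  0.32] F [-0.9  1.2  7.2] M [ 0.3   0.37 -0.16] 0.050545352961942014 93.07956218719482
yaw 122.94 [ 2.3e-03  1.0e-04 -1.0e+00]
```

```bash
python3 -m jog '[{"fingers":0.04,"x":0,"y":0,"z":0,"rx":0,"ry":0,"rz":5},{"fingers":0.04,"x":0,"y":0,"z":0,"rx":0,"ry":0,"rz":5},{"fingers":0.04,"x":0,"y":0,"z":0,"rx":0,"ry":0,"rz":4},{"fingers":0.04,"x":0,"y":0,"z":0,"rx":0,"ry":0,"rz":0},{"fingers":0.04,"x":0,"y":0,"z":0,"rx":0,"ry":0,"rz":0}]'
python3 st.py | cut -c1-400
python3 -m jog '[{"fingers":0.04,"x":0,"y":0,"z":0,"rx":0,"ry":0,"rz":4},{"fingers":0.04,"x":0,"y":0,"z":0,"rx":0,"ry":0,"rz":0},{"fingers":0.04,"x":0,"y":0,"z":0,"rx":0,"ry":0,"rz":0}]'
python3 st.py
```

```text
clock: 21.25
tcp_pos: [0.5452, -0.1336, 0.1063]
orientation: [1.825, 2.555, 0.002]
contact_force: [-0.4, 1.5, 6.8]
grip_width: 0.0508
gripper_force: 93.1
21.25 [ 0.5452 -0.1336  0.1063] [ 0.62  0.52 -0.63  1.91  0.41  0.84  0.11] F [-0.4  1.5  6.8] M [ 0.3   0.32 -0.06] 0.05082539891082171 93.06761026382446
yaw 108.94 [ 2.4e-03  2.0e-04 -1.0e+00]
clock: 21.62
tcp_pos: [0.5452, -0.1335, 0.1063]
orientation: [1.913, 2.49, 0.003]
contact_force: [-0.0, 1.4, 6.6]
grip_width: 0.0507
gripper_force: 93.0
21.625 [ 0.5452 -0.1335  0.1063] [ 0.61  0.52 -0.62  1.91  0.4   0.84  0.05] F [-0.   1.4  6.6] M [ 0.34  0.24 -0.1 ] 0.050710369052815917 93.04891705513
yaw 104.94 [ 2.6e-03  2.0e-04 -1.0e+00]
```

Close to the seal now; small steps of 3°, reading the held torque.

```bash
python3 -m jog '[{"fingers":0.04,"x":0,"y":0,"z":0,"rx":0,"ry":0,"rz":3},{"fingers":0.04,"x":0,"y":0,"z":0,"rx":0,"ry":0,"rz":0},{"fingers":0.04,"x":0,"y":0,"z":0,"rx":0,"ry":0,"rz":0}]' >/dev/null
python3 st.py
python3 -m jog '[{"fingers":0.04,"x":0,"y":0,"z":0,"rx":0,"ry":0,"rz":3},{"fingers":0.04,"x":0,"y":0,"z":0,"rx":0,"ry":0,"rz":0},{"fingers":0.04,"x":0,"y":0,"z":0,"rx":0,"ry":0,"rz":0}]' >/dev/null
python3 st.py
```

```text
22.0 [ 0.5455 -0.1331  0.1063] [ 0.6   0.51 -0.61  1.91  0.39  0.83  0.  ] F [0.1 2.5 5. ] M [0.52 0.08 0.23] 0.05041391385846358 92.97445178031921
yaw 102.01 [ 3.2e-03  6.0e-04 -1.0e+00]
22.375 [ 0.5454 -0.1329  0.1063] [ 0.59  0.51 -0.59  1.91  0.38  0.83 -0.05] F [0.1 2.2 6.4] M [0.61 0.25 0.29] 0.05075128041933184 93.0326771736145
yaw 99.02 [ 2.9e-03  7.0e-04 -1.0e+00]
```

```bash
python3 -m jog '[{"fingers":0.04,"x":0,"y":0,"z":0,"rx":0,"ry":0,"rz":3},{"fingers":0.04,"x":0,"y":0,"z":0,"rx":0,"ry":0,"rz":0},{"fingers":0.04,"x":0,"y":0,"z":0,"rx":0,"ry":0,"rz":0}]' >/dev/null
python3 st.py
python3 -m jog '[{"fingers":0.04,"x":0,"y":0,"z":0,"rx":0,"ry":0,"rz":3},{"fingers":0.04,"x":0,"y":0,"z":0,"rx":0,"ry":0,"rz":0},{"fingers":0.04,"x":0,"y":0,"z":0,"rx":0,"ry":0,"rz":0}]' >/dev/null
python3 st.py
```

```text
22.75 [ 0.5453 -0.1327  0.1063] [ 0.58  0.51 -0.58  1.91  0.37  0.83 -0.09] F [-0.5  3.6  6.5] M [0.64 0.28 0.37] 0.05076735993933692 93.07361125946045
yaw 96.05 [ 2.7e-03  8.0e-04 -1.0e+00]
23.125 [ 0.5453 -0.1327  0.1063] [ 0.57  0.51 -0.57  1.91  0.36  0.83 -0.14] F [-0.5  3.4  7.8] M [0.69 0.3  0.47] 0.05100050208658032 93.08492660522461
yaw 93.07 [ 2.6e-03  7.0e-04 -1.0e+00]
```

Held torque of 0.47 N m means the seal is at about 0.18 rad. Release, rise and verify.

```bash
python3 -m jog '[{"fingers":0.0854,"x":0,"y":0,"z":0,"rx":0,"ry":0,"rz":0},{"fingers":0.0854,"x":0,"y":0,"z":0,"rx":0,"ry":0,"rz":0},{"fingers":0.0854,"x":0,"y":0,"z":0,"rx":0,"ry":0,"rz":0},{"fingers":0.0854,"x":0,"y":0,"z":-0.04,"rx":0,"ry":0,"rz":0},{"fingers":0.0854,"x":0,"y":0,"z":-0.06,"rx":0,"ry":0,"rz":0},{"fingers":0.0854,"x":-0.03,"y":0,"z":-0.04,"rx":0,"ry":0,"rz":0},{"fingers":0.0854,"x":0,"y":0,"z":0,"rx":0,"ry":0,"rz":0},{"fingers":0.0854,"x":0,"y":0,"z":0,"rx":0,"ry":0,"rz":0}]'
python3 look.py; python3 - <<'E'
from h import *
snap('wrist','w5.png',3,(190,70,370,250))
E
```

```text
clock: 24.12
tcp_pos: [0.5449, -0.1641, 0.244]
orientation: [-2.164, -2.276, 0.001]
contact_force: [-0.4, -0.2, -0.0]
grip_width: 0.0852
gripper_force: 0.0
24.125 [ 0.5449 -0.1641  0.244 ] [ 0.68  0.36 -0.62  1.77  0.23  1.09  0.03] F [-0.4 -0.2 -0. ] M [0.02 0.01 0.01] 0.08519022087024508 0.0
yaw 92.88 [-1.1e-03  4.0e-04 -1.0e+00]
1201 [ 543.2 -131.5] [61.5 62.6] 88.8 0.1005
2952 [ 543.2 -131.6] [53.9 54.5] 84.4 0.1241
red angle 50 -178.7
```

View pics/w5.png

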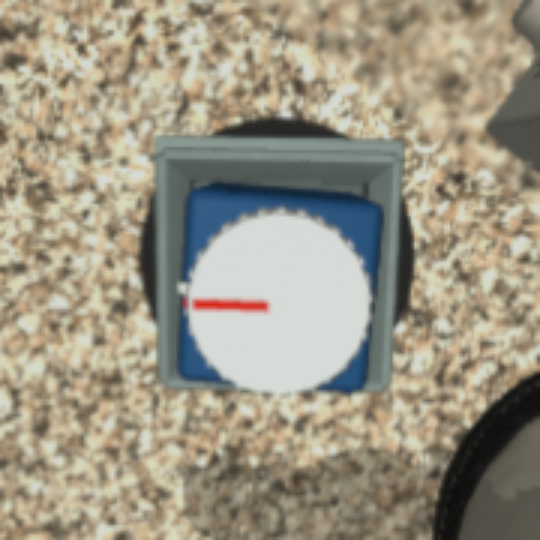

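The red line at (195,304) lies about 2.5° short of the white index mark at (183,288). That puts the seal at 0.16–0.18 rad, inside the 0.10–0.42 window. The jar is seated (top at 0.1005 m) and the arm is clear.

```bash
python3 -c "
from bench import r
print(r.hand_in())"
```

```text
the job is handed in; nothing more can be done
None
```

The job is handed in, though the hand-in call returned no verdict: the blue jar stands in the holder, its lid is pressed home and screwed to about 0.16–0.18 rad on the seal, and the arm is clear. The shaker, tin and spice jar were not touched; I did not re-measure them at the end.

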